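Free the swing bolt of a filter vessel

TASK

Make this small filter vessel ready for opening: unscrew the wing nut of its swing bolt until it just comes up against the retaining ring at the bolt's end, feeling for it so as not to jam the nut there. Then swing the bolt out of the slot of its lug, lay it over until it sticks out about level, and let go of it. Work gently: never force the bolt while the nut still catches on the lug's lip, do not lean on the lid, and leave the bottle, jars and loose ring alone.

Things in the scene. Friction and masses are not known exactly. Their poses are not given: they have to be found in the camera images.
- vessel: Stainless filter vessel fixed to the bench, 150 mm round, on three legs. Origin: on its axis at bench level; x points level from the axis to the swing bolt, z up. The bolt stands 102 mm from the axis in the slot of a lug on the lid (40 mm wide, slot 16 mm, open outwards, flat top about 156 mm high, 12 mm thick) that reaches out to 116 mm from the axis.
- lid: Round lid, 172 mm, top 153 to 158 mm high, with a bow handle (187 mm high) and a vent cock on its rear half; carries the slotted lug. Do not lean on it (under 25 N). Origin: its hinge at the vessel's back, 196 mm from the bolt, about 148 mm high. On its springy gasket it rises a little (up to 0.9 mm) with the loosening nut before the nut comes free.
- pin (a point): Centre of the swing bolt's hinge pin, 76 mm above the bench, between two cheeks (30 mm over all) on the vessel's side; axes as the vessel's: the pin lies along y, the bolt swings in the x-z plane from z (upright in the slot) outwards to x (level).
- eyebolt (a joint): Swing of the 14 mm bolt about its pin, rad: 0 upright in the slot, 1.57 level and sticking straight out, stop at 1.75. The pin is stiff: the bolt stays where it is left; pushing it at the nut takes 1 to 4 N. Below the nut, 14 to 80 mm from the pin, its shank is bare; once it leans out by 0.5 rad the shank can be pressed down from above.
- wingnut: Steel wing nut on the bolt, tight on the lug at the start. Origin: on the bolt's axis at the nut's foot, about 80 mm from the pin; z along the bolt away from the pin, x along the two wings. Hub 24 mm across, 13 mm high. Right-hand thread, 4 mm a turn: loosens counter-clockwise seen from above, with 0.1 to 0.3 N m. Torque falls to 0.1 N m once it is off the lug.
- wings (a point): Grip point of the wing nut: on its axis, 19 mm above its foot, axes as the nut's (x along the wings). The wings rise from 6 to 26 mm above the foot, 6 mm thick, 56 mm over their flat upright outer ends, which can be gripped from above. Half a turn gives the same wings. The bolt's end stands up to 24 mm above the foot.
- bolt_end: Tip of the swing bolt, 7 mm radius, 2.5 mm long; origin 100.5 mm from the pin. Below it a dark retaining ring (19 mm round, 3 mm thick) is clipped on the thread; where exactly differs and is not measured: the nut meets it after 1.0 to 1.5 turns from its start. There the torque climbs steadily from 0.1 N m by about 0.1 N m for each 0.1 rad: 0.25 N m is a sure touch, over 0.5 N m jams it.
- lug_lip: Raised lip, 2.5 mm high, round the outer side of the nut's seat on the lug, 13 mm from the bolt's axis, broken by the slot; it keeps the closed bolt in. Origin at the lid's hinge. With the nut at its ring the nut's foot clears the lip and the bolt swings freely (0.2 N m about the pin); over 25 N of nut against lip is forcing.
- wash_bottle: White bottle, 68 mm round, 170 mm high; origin under its centre. Leave alone.
- jar_a: Glass jar with black cap, 72 mm round, 105 mm high; origin under its centre. Leave alone.
- jar_b: Amber jar with black cap, 60 mm round, 85 mm high; origin under its centre. Leave alone.
- clamp_ring: Aluminium ring lying flat, 92 mm round, 10 mm high; origin under its centre. Leave alone.

How it is judged:
By the outcome, as a careful person would: the job done as asked, in the order asked, and still so for the second after the job is handed in, with the robot touching nothing.
It also fails if it takes over 72 s, if anything falls off the work surface, if the arm or the gripper's body presses on something with over 40 N, if the wrist force passes 120 N, or if a joint passes its speed limit or range.

ROBOT

A 6-joint arm with a two-finger parallel gripper is mounted at the origin on the work surface. World frame = base frame: x ahead of the robot, y to its left, z up, the work surface at z = 0. Lengths are in m, angles in degrees, forces in N, time in s.
With the tool pointing down it reaches from about 0.25 to 0.725 m from the base axis. Payload 9.7 kg.
Tool frame: the origin (TCP) lies midway between the tips of the shut fingers; the grasp point (between the pads) lies bot.grasp_offset behind it (bot.grasp_offset is the distance from the TCP to the grasp point, in m); x points along the fingers, y is the direction in which the jaws open and shut, and the axes are right-handed (so a half turn about x gives the same grasp; the last joint's range is limited). The gripper opens to 85 mm and grips with 20 to 120 N. Pads are 22 mm wide; open, the fingers measure 114 mm over their backs; the gripper's body (76 mm by 85 mm) begins 54 mm behind the grasp point. The pads swing forward as they close: fully open they stand 13 mm farther back than shut.
Start: joints at [-75, 4.979, 10.078, 95.1, 0, 90], TCP at [0.142, -0.531, 0.231] pointing down, gripper open.
Joint ranges: [-179.16, 179.16], [-48.56, 103.87], [-65.8, 70.77], [-126.05, 130.52], [-82.76, 87.17], [-180, 180]. Speed limits (degrees/s): [127.2, 127.2, 147.25, 180, 180, 180].

INTERFACE

Orientations are given as [roll, pitch, yaw] about the fixed x, y, z axes, in that order (R = Rz(yaw) Ry(pitch) Rx(roll)).
In Python, from workcell import status, camera, bot gives the robot as it stands.
- The arm moves only by the shell command python3 -m jog 'ROWS' [OPENING] [FORCE]. ROWS is text: rows parted by semicolons, each of 4 numbers parted by spaces: the shift along the tool's x, y, z in mm, then the turn about the tool's x in degrees. A call has exactly 8 rows; each row is the pose to reach, as a shift and turn from the pose commanded when the call began, along the tool's axes at that moment; what a row does not reach only later rows make up. A row lasts 1/8 s, in which the tool goes at most 62.5 mm and 10.7 degrees, less where a joint would pass 70% of its speed; a pose out of reach is approached as far as the arm can. A call with a gripper value outside its range is refused whole. OPENING is the opening, from 0 (shut) to 1 (fully open), set as the call begins (- or left out, the last holds). The fingers move at their own pace and stop on an object; FORCE is the grip in N (left out, the last holds). Time passes only in rows, so rows that repeat a pose let the fingers close, or fill a call up. It gives the time, the measured TCP pose, the force and the opening at its end, in the units of the state.
- status.get_obs(): the state, without advancing time (a new reading comes with each control period).
- camera(name): name is "side" or "top"; returns a dict with "color" (480x640x3 uint8, red, green, blue), "vfov" (degrees; the focal length in pixels is half the picture's height over the tangent of half this angle, whatever the lens; pixels are square), "cx", "cy" (the principal point, pixels), "D" ([k1, k2, p1, p2, k3] as OpenCV has them; the pictures are not rectified), "rvec" (rotation vector, rad) and "tvec" (3), from world to camera coordinates, as OpenCV has them. Camera axes: x right, y down, z forward; pixel columns grow to the right and rows downward; lengths in m; the calibration is good to about 2 mm. A picture is of the moment at which its call begins. There is no depth.
- bot.job_done(): hands the job in, once; it reports no verdict.
The state is a dict: "time": time; "q": joint angles; "qd": joint speeds; "joint_efforts": joint torques, N m; "ee_pos": TCP position; "tcp_rot": TCP orientation; "wrist_force": force on the tool from outside, world axes, zero at the start; "torque": the same for the moment, N m; "opening": finger opening in m.
Only numpy, scipy, OpenCV 4.12 (cv2) and the standard library are available. Lean on these libraries where they do the work, as an engineer would, in place of code of your own. Each camera call takes 0.05 s, during which the arm holds its last target. There are 200 camera calls.

## Working session

There is one attempt and no reset: what is moved stays moved. The work goes in short steps, Python scripts to look and compute and a shell command to move; the robot and the scene stay as the last step left them, time stands still between calls to the robot, and variables do not carry over. Pictures are saved under pics/ and viewed, about 8 in all and at most 12, crops included, and the job is handed in when it is done.

```bash
mkdir -p pics; ls
python3 - <<'E'
from workcell import status,camera,bot
import cv2
print(status.get_obs(), bot.grasp_offset)
for n in("side","top"):
    c=camera(n); cv2.imwrite(f"pics/{n}0.png",c["color"][:,:,::-1]); print({k:v for k,v in c.items() if k!="color"})
E
```

```text
pics
{'time': 0.0, 'q': array([-7.49996372e+01,  5.00951650e+00,  1.00338668e+01,  9.51008359e+01,
        2.29092358e-04,  9.00009681e+01]), 'qd': array([ 0.14544462,  0.01450306, -0.04878136,  0.03211781, -0.00491007,
       -0.02899135]), 'joint_efforts': array([ 1.78239621e-03, -5.20398259e+01,  4.64796174e+01,  1.66665047e-02,
        2.26756156e-04, -3.13314183e-05]), 'ee_pos': array([ 0.14229166, -0.53102183,  0.23059302]), 'tcp_rot': array([-90.17064555,  89.92351403, 104.82874904]), 'wrist_force': array([ 0.20999103, -0.81873749,  0.17359343]), 'torque': array([ 0.00297384, -0.02072505, -0.0152915 ]), 'opening': 0.08551500951631344} 0.0187
{'vfov': 56.07453445010124, 'cx': 319.771948614403, 'cy': 237.48856360366548, 'D': array([-0.09249003,  0.        ,  0.        ,  0.        ,  0.        ]), 'rvec': array([ 0.7963353 , -2.61249415,  1.03693875]), 'tvec': array([0.44152639, 0.28733389, 0.9758354 ])}
{'vfov': 48.418115306957375, 'cx': 323.4495745954937, 'cy': 224.35837279458303, 'D': array([-0.07058347,  0.        ,  0.        ,  0.        ,  0.        ]), 'rvec': array([ 2.12690891, -2.19096297,  0.07488246]), 'tvec': array([0.02758862, 0.52552994, 1.13960113])}
```

View pics/side0.png

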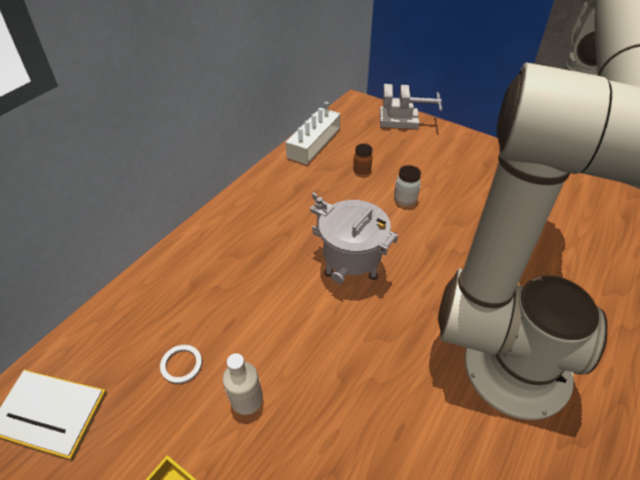

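View pics/top0.png

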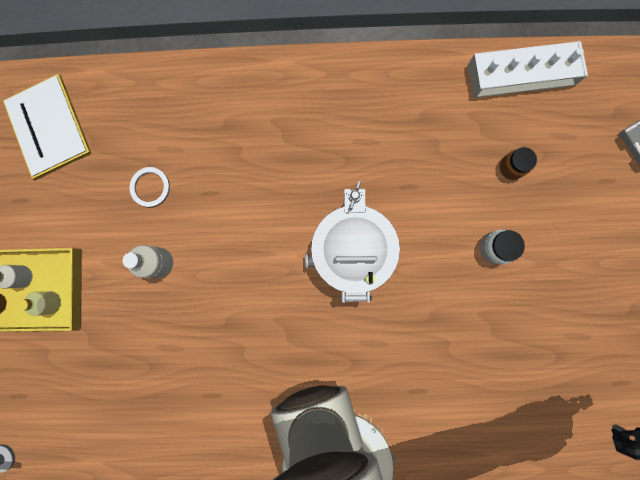

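The vessel is at about (355,250) in the top view and (352,235) in the side view. The swing bolt with its wing nut is on the far side from the robot, at top (355,196) and side (318,203). I'll enlarge those areas.

Run:
```python
import cv2,numpy as np
t=cv2.imread("pics/top0.png");s=cv2.imread("pics/side0.png")
a=cv2.resize(t[175:235,325:385],(400,400),interpolation=cv2.INTER_CUBIC)  # scale 6.667
b=cv2.resize(s[185:245,300:360],(400,400),interpolation=cv2.INTER_CUBIC)
cv2.imwrite("pics/c1.png",np.hstack([a,b]))
```

```text
(no output)
```

View pics/c1.png

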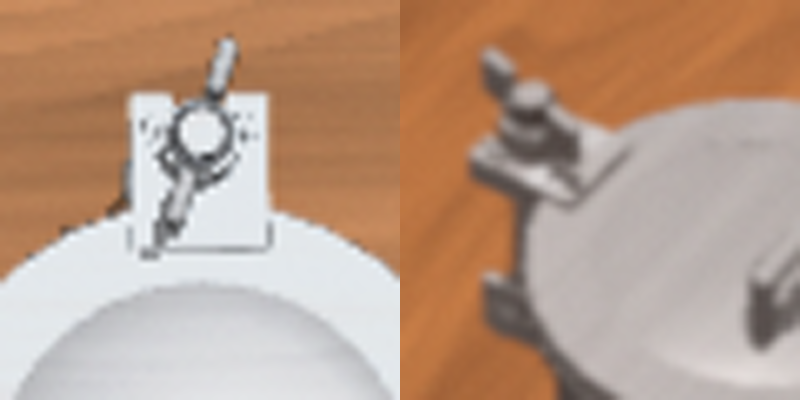

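The top crop shows the bolt tip at full-image (355.3,194.5), the wing ends at (359.2,181.3) and (349.8,210.2), and the lug's outer corners at (344.5,189.2) and (365.5,189.2). The side crop shows the tip at (319.5,199.3).

```bash
cat > h.py <<'E'
import cv2,numpy as np
from workcell import camera,status,bot
def K(c):
    f=240/np.tan(np.radians(c["vfov"]/2)); return np.array([[f,0,c["cx"]],[0,f,c["cy"]],[0,0,1]])
def ray(c,p):
    u=cv2.undistortPoints(np.array([[p]],float),K(c),c["D"])[0,0]
    R=cv2.Rodrigues(c["rvec"])[0]; return -R.T@c["tvec"], R.T@np.array([*u,1])
def onz(c,p,z):
    o,d=ray(c,p); return (o+d*(z-o[2])/d[2]).round(4)
def proj(c,P): return cv2.projectPoints(np.array(P,float).reshape(-1,3),c["rvec"],c["tvec"],K(c),c["D"])[0][:,0]
E
python3 - <<'E'
from h import *
t=camera("top");s=camera("side")
print("tip",onz(t,(355.3,194.5),.179),onz(s,(319.5,199.3),.179))
a=onz(t,(359.2,181.3),.182);b=onz(t,(349.8,210.2),.182)
print("wings",a,b,(a+b)/2,np.degrees(np.arctan2(*(a-b)[[1,0]])),np.linalg.norm(a-b))
L=[onz(t,(325+x/6.667,175+y/6.667),.156) for x,y in((130,95),(270,95),(270,248),(130,248))];print("lug",L)
print("rim",onz(t,(312,250),.156),onz(t,(399.5,250),.156),onz(t,(356,206),.156),onz(t,(356,293),.156))
print("hinge",onz(t,(356,297),.15))
print("cock",onz(t,(370,278),.17))
print("side wing end",onz(s,(300+90/6.667,185+58/6.667),.182))
E
```

```text
tip [ 0.5664 -0.0541  0.179 ] [ 0.5646 -0.0476  0.179 ]
wings [ 0.591  -0.0623  0.182 ] [ 0.5363 -0.0426  0.182 ] [ 0.56365 -0.05245  0.182  ] -19.806294244114916 0.05813931544144631
lug [array([ 0.5809, -0.0343,  0.156 ]), array([ 0.5796, -0.0751,  0.156 ]), array([ 0.5346, -0.0735,  0.156 ]), array([ 0.5359, -0.0329,  0.156 ])]
rim [0.4645 0.0321 0.156 ] [ 0.4594 -0.1362  0.156 ] [ 0.5473 -0.0555  0.156 ] [ 0.3797 -0.0499  0.156 ]
hinge [ 0.3718 -0.0498  0.15  ]
cock [ 0.4075 -0.0768  0.17  ]
side wing end [ 0.5864 -0.0537  0.182 ]
```

```bash
cat >> h.py <<'E'
from scipy.spatial.transform import Rotation as Ro
def to(P,psi=None):
    o=status.get_obs(); R=Ro.from_euler("xyz",o["tcp_rot"],degrees=True).as_matrix()
    y=R[:,1]; ps=np.degrees(np.arctan2(y[1],y[0]))
    print("shift mm",(R.T@(np.array(P)-o["ee_pos"])*1000).round(1),"psi",ps.round(2),"turn",None if psi is None else round(-(psi-ps),2),
      "q",o["q"].round(1),"pos",o["ee_pos"].round(4))
def ft():
    o=status.get_obs(); print("t",o["time"],"F",o["wrist_force"].round(2),"M",o["torque"].round(3),"open",round(o["opening"],4),"q6",o["q"][5].round(1))
E
python3 -c "
from h import *
to((.565,-.053,.245),-20.5)"
```

```text
shift mm [ -13.9 -352.4 -532. ] psi -75.0 turn -54.5 q [-75.    5.   10.1  95.1  -0.   90. ] pos [ 0.1423 -0.5311  0.2308]
```

```bash
python3 -m jog '-14 -30 -46 -5;-14 -60 -92 -10;-14 -90 -138 -15;-14 -120 -184 -20;-14 -150 -230 -25;-14 -180 -276 -30;-14 -210 -322 -35;-14 -240 -368 -40' 1 && python3 -c "
from h import *
to((.565,-.053,.245),-20.5)"
```

```text
time: 1.2
ee_pos: [0.4366, -0.2026, 0.2453]
tcp_rot: [89.0, 90.0, -35.8]
wrist_force: [-0.3, -1.2, 0.3]
opening: 0.0855
shift mm [   0.3   19.9 -196.1] psi -34.83 turn -14.33 q [-24.9  -4.1   2.5  96.6  -0.   99.9] pos [ 0.4366 -0.2026  0.2453]
```

```bash
python3 -m jog '0 4 -40 -3;0 8 -80 -6;0 12 -120 -9;0 16 -160 -12;0 20 -196 -14.3;0 20 -196 -14.3;0 20 -196 -14.3;0 20 -196 -14.3'
python3 - <<'E'
from h import *
to((.565,-.053,.245),-20.5); ft()
t=camera("top");s=camera("side")
a=cv2.resize(t["color"][165:235,320:390,::-1],(400,400),interpolation=cv2.INTER_CUBIC)
b=cv2.resize(s["color"][165:235,290:360,::-1],(400,400),interpolation=cv2.INTER_CUBIC)
cv2.imwrite("pics/c2.png",np.hstack([a,b]))
E
```

```text
time: 2.2
ee_pos: [0.564, -0.0558, 0.2456]
tcp_rot: [79.9, 90.0, -30.9]
wrist_force: [-0.1, 0.3, 0.6]
opening: 0.0853
shift mm [ 0.6 -0.1 -3. ] psi -20.77 turn -0.27 q [ -5.7   7.7  14.6  96.9  -0.  105.1] pos [ 0.564  -0.0558  0.2456]
t 2.2 F [-0.11  0.29  0.61] M [ 0.001 -0.03   0.017] open 0.0853 q6 105.1
```

View pics/c2.png

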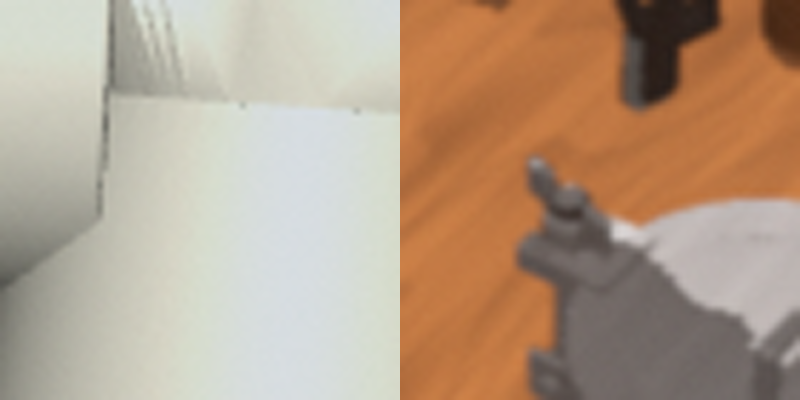

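Run:
```python
from h import *
s=camera("side");t=camera("top")
f=lambda P:((proj(s,P)-[290,165])*5.714+[400,0]).round(0).tolist()
u=np.array([np.cos(np.radians(-20.5)),np.sin(np.radians(-20.5)),0])
o=np.array([.564,-.0558,.2586])
print("tips inner",f([o+u*.0425,o-u*.0425]),"outer",f([o+u*.057,o-u*.057]))
b=np.array([.5655,-.0535,0]);z=np.array([0,0,1])
print("tip179",f([b+z*.179]),"wingtop",f([b+u*.028+z*.182,b-u*.028+z*.182]),"top cam tip",proj(t,[b+z*.179]))
Rs=cv2.Rodrigues(s["rvec"])[0];print("cam pos",-Rs.T@s["tvec"])
# triangulate tip
oT,dT=ray(t,(355.3,194.5));oS,dS=ray(s,(319.6,198.4))
A=np.stack([dT,-dS],1);k=np.linalg.lstsq(A,oS-oT,rcond=None)[0];print(oT+dT*k[0],oS+dS*k[1])
print("lid edge side sensitiv", f([b+z*.179+[0,.005,0],b+z*.179+[.005,0,0],b+z*.184]))
```

```text
tips inner [[520.0, -14.0], [643.0, 93.0]] outer [[500.0, -31.0], [665.0, 112.0]]
tip179 [[575.0, 187.0]] wingtop [[537.0, 147.0], [613.0, 218.0]] top cam tip [[354.98417837 194.97180911]]
cam pos [0.10499389 0.62717925 0.9085062 ]
[ 0.56691557 -0.05425714  0.17551721] [ 0.56829513 -0.0535147   0.17569977]
lid edge side sensitiv [[568.0, 194.0], [565.0, 183.0], [574.0, 179.0]]
```

The side crop (view 4) shows the tip at about (319.6,198.3) and the open fingers above and beside the nut, roughly as predicted. The two cameras agree on the bolt at about (0.567,-0.053). I'll descend with the jaws open.

```bash
python3 -c "
from h import *
to((.567,-.053,.157),-20.5)"
```

```text
shift mm [88.6  1.6 -3.4] psi -20.75 turn -0.25 q [ -5.6   7.7  14.6  96.9  -0.  105.1] pos [ 0.5642 -0.0556  0.2456]
```

```bash
python3 -m jog '20 2 -3 0;40 2 -3 0;55 2 -3 0;67 2 -3 0;77 2 -3 0;84 2 -3 0;88 2 -3 0;88 2 -3 0'
python3 - <<'E'
from h import *
to((.567,-.053,.157),-20.5); ft()
s=camera("side")
b=cv2.resize(s["color"][165:235,280:360,::-1],(800,700),interpolation=cv2.INTER_CUBIC)[:600]
cv2.imwrite("pics/c3.png",b)
E
```

```text
time: 3.4
ee_pos: [0.5674, -0.053, 0.1573]
tcp_rot: [-77.7, 90.0, 171.6]
wrist_force: [0.4, 0.3, 0.2]
opening: 0.0857
shift mm [ 0.3 -0.4  0.1] psi -20.7 turn -0.2 q [ -5.3   6.8   3.9  87.1   0.  105.4] pos [ 0.5674 -0.053   0.1573]
t 3.4 F [0.38 0.28 0.22] M [0.028 0.011 0.007] open 0.0857 q6 105.4
```

View pics/c3.png

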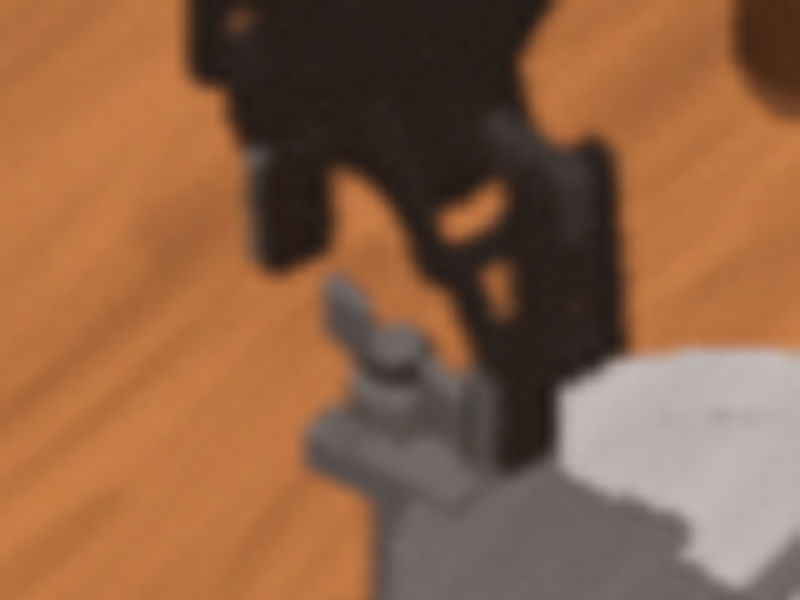

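View 5 shows the fingers bracketing the wings (left tip about (290,265), right tip about (510,465), bolt tip (397,345)) and clear of the lid. I'll close gently.

```bash
python3 -m jog '0 0 0 0;0 0 0 0;0 0 0 0;0 0 0 0;0 0 0 0;0 0 0 0;0 0 0 0;0 0 0 0' 0.3 40 && python3 -c "
from h import *
ft()"
```

```text
time: 4.45
ee_pos: [0.5672, -0.0526, 0.1581]
tcp_rot: [-172.9, 90.0, 76.4]
wrist_force: [-4.5, 2.5, 4.9]
opening: 0.0545
t 4.45 F [-4.52  2.49  4.9 ] M [ 0.583  0.971 -0.078] open 0.0545 q6 105.4
```

```bash
python3 -m jog '0 -0.7 0 -5;-0.1 -0.7 0 -12;-0.2 -0.7 0 -20;-0.3 -0.7 0 -29;-0.4 -0.7 0 -38;-0.5 -0.7 0 -47;-0.6 -0.7 0 -56;-0.7 -0.7 0 -65' && python3 -c "
from h import *
ft()"
```

```text
time: 5.45
ee_pos: [0.5679, -0.0523, 0.1587]
tcp_rot: [65.0, 89.8, 19.6]
wrist_force: [4.1, 3.8, 1.5]
opening: 0.0548
t 5.45 F [4.12 3.81 1.54] M [ 0.817 -0.858 -0.116] open 0.0548 q6 40.1
```

```bash
python3 -m jog '-0.1 0.8 0 -10;-0.2 0.8 0 -20;-0.3 0.8 0 -30;-0.4 0.8 0 -40;-0.5 0.8 0 -50;-0.6 0.8 0 -60;-0.7 0.8 0 -70;-0.8 0.8 0 -80' && python3 -c "
from h import *
ft()" && python3 -m jog '-0.1 0 0 -10;-0.2 0 0 -20;-0.3 0 0 -30;-0.4 0 0 -40;-0.5 0 0 -50;-0.6 0 0 -60;-0.7 0 0 -70;-0.8 0 0 -80' && python3 -c "
from h import *
ft()"
```

```text
time: 6.45
ee_pos: [0.5682, -0.0501, 0.1596]
tcp_rot: [25.3, 89.7, 60.0]
wrist_force: [2.5, 11.4, 3.6]
opening: 0.0549
t 6.45 F [ 2.45 11.44  3.57] M [ 2.465 -0.259 -0.111] open 0.0549 q6 -39.9
time: 7.45
ee_pos: [0.5671, -0.0497, 0.1604]
tcp_rot: [-25.9, 89.7, 88.8]
wrist_force: [-3.7, 12.4, 5.5]
opening: 0.0545
t 7.45 F [-3.66 12.4   5.49] M [ 2.591  0.996 -0.115] open 0.0545 q6 -119.9
```

```bash
python3 -m jog '-0.2 -0.3 0.7 -3;-0.5 -0.6 1.4 -8;-0.7 -1 2.2 -14;-0.8 -1 2.2 -21;-0.9 -1 2.2 -29;-0.95 -1 2.2 -37;-1 -1 2.2 -45;-1 -1 2.2 -45' && python3 -c "
from h import *
ft();to((.567,-.049,.161))"
```

```text
time: 8.45
ee_pos: [0.5671, -0.0502, 0.161]
tcp_rot: [99.1, 90.0, -101.7]
wrist_force: [-4.1, -2.3, 4.1]
opening: 0.055
t 8.45 F [-4.07 -2.33  4.07] M [-0.598  0.954  0.164] open 0.055 q6 -164.3
shift mm [-0.  -1.1  0.5] psi -110.76 turn None q [  -5.     6.8    4.2   87.5   -0.  -164.3] pos [ 0.5671 -0.0502  0.161 ]
```

```bash
python3 -m jog '0 0 0 0;0 0 0 0;0 0 0 0;0 0 0 0;0 0 0 10;0 0 0 20;0 0 0 30;0 0 0 40' 1 && python3 -m jog '0 0 0 10;0 0 0 20;0 0 0 30;0 0 0 40;0 0 0 50;0 0 0 60;0 0 0 70;0 0 0 80' && python3 -m jog '0 0 0 10;0 0 0 20;0 0 0 30;0 0 0 40;0 0 0 50;0 0 0 60;0 0 0 60;0 0 0 60'
python3 - <<'E'
from h import *
ft();to((.567,-.0503,.161),70)
s=camera("side")
b=cv2.resize(s["color"][165:235,280:360,::-1],(800,700),interpolation=cv2.INTER_CUBIC)[:600]
cv2.imwrite("pics/c4.png",b)
E
```

```text
time: 9.45
ee_pos: [0.5674, -0.0498, 0.1606]
tcp_rot: [-91.3, 90.0, 27.7]
wrist_force: [-0.4, 0.9, 0.3]
opening: 0.0851
time: 10.45
ee_pos: [0.5674, -0.0498, 0.1605]
tcp_rot: [9.9, 90.0, 48.9]
wrist_force: [0.2, -0.0, 0.4]
opening: 0.0854
time: 11.45
ee_pos: [0.5674, -0.0498, 0.1606]
tcp_rot: [149.9, 90.0, 129.4]
wrist_force: [-0.2, 1.1, 0.2]
opening: 0.0857
t 11.45 F [-0.22  1.07  0.15] M [-0.035 -0.019 -0.026] open 0.0857 q6 15.5
shift mm [-0.4 -0.6 -0.2] psi 69.51 turn -0.49 q [-5.   6.8  4.2 87.4  0.  15.5] pos [ 0.5674 -0.0498  0.1606]
```

View pics/c4.png

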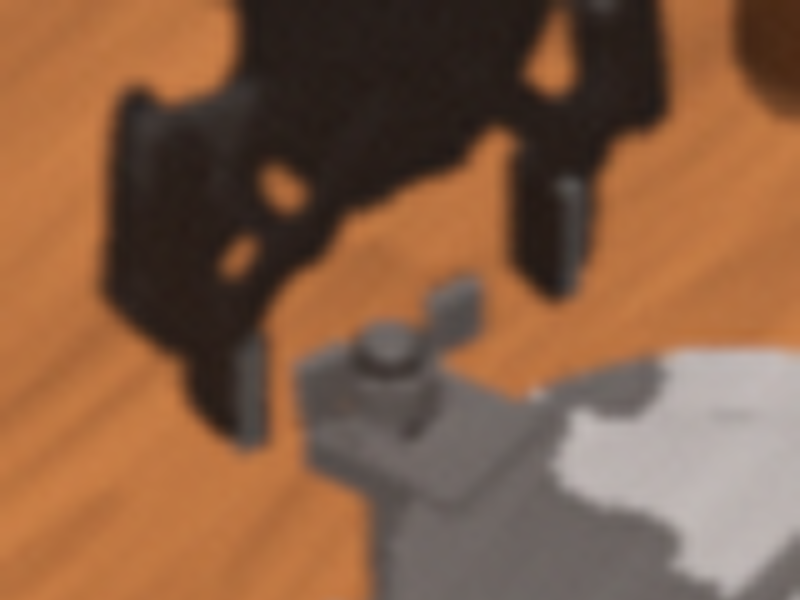

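View 6 shows the fingers (tips about (245,445) and (565,295)) bracketing the turned wings ((325,385) and (455,305)), all aligned. I'll regrip and turn on to about 350° in total.

```bash
python3 -m jog '0 0 0 0;0 0 0 0;0 0 0 0;0 0 0 0;0 0 0 0;0 0 0 0;0 0 0 0;0 0 0 0' 0.3 40 && python3 -c "
from h import *
ft()" && python3 -m jog '-0.1 0 0 -10;-0.2 0 0 -20;-0.3 0 0 -30;-0.4 0 0 -40;-0.5 0 0 -50;-0.6 0 0 -60;-0.7 0 0 -70;-0.8 0 0 -80' && python3 -c "
from h import *
ft()"
```

```text
time: 12.5
ee_pos: [0.5674, -0.0501, 0.161]
tcp_rot: [-31.8, 90.0, -52.5]
wrist_force: [-1.8, -4.2, 5.5]
opening: 0.0549
t 12.5 F [-1.8  -4.25  5.48] M [-0.835  0.418  0.071] open 0.0549 q6 15.7
time: 13.5
ee_pos: [0.5675, -0.0515, 0.1619]
tcp_rot: [-137.8, 89.8, -78.2]
wrist_force: [-1.0, -11.1, 5.7]
opening: 0.0548
t 13.5 F [ -1.   -11.11   5.71] M [-2.179  0.577 -0.172] open 0.0548 q6 -64.6
```

```bash
python3 -m jog '0 -0.2 -0.3 0;-0.2 -0.4 -0.7 -2;-0.3 -0.7 -1.2 -4;-0.4 -0.7 -1.2 -6;-0.4 -0.7 -1.2 -8;-0.4 -0.7 -1.2 -10;-0.4 -0.7 -1.2 -11;-0.4 -0.7 -1.2 -12' && python3 -c "
from h import *
ft()" && python3 -m jog '0 0 0 -2;0 0 0 -4;0 0 0 -6;-0.1 0 0 -8;-0.1 0 0 -9;-0.1 0 0 -10;-0.1 0 0 -11;-0.1 0 0 -12' && python3 -c "
from h import *
ft()"
```

```text
time: 14.5
ee_pos: [0.5673, -0.052, 0.162]
tcp_rot: [-159.1, 89.9, -87.8]
wrist_force: [-1.2, -6.7, 3.6]
opening: 0.0544
t 14.5 F [-1.21 -6.7   3.64] M [-1.194  0.63  -0.103] open 0.0544 q6 -76.5
time: 15.5
ee_pos: [0.5673, -0.0521, 0.1621]
tcp_rot: [-173.7, 89.9, -90.4]
wrist_force: [-0.8, -7.1, 4.3]
opening: 0.0546
t 15.5 F [-0.85 -7.08  4.26] M [-1.258  0.653 -0.19 ] open 0.0546 q6 -88.5
```

```bash
python3 -m jog '0 0 0 -1;0 0.2 -0.5 -2;0 0.2 -0.5 -3;0 0.2 -0.5 -4;-0.1 0.2 -0.5 -5;-0.1 0.2 -0.5 -6;-0.1 0.2 -0.5 -6;-0.1 0.2 -0.5 -6' && python3 -c "
from h import *
ft()
for i in range(3): camera('side'); ft()"
```

```text
time: 16.5
ee_pos: [0.5671, -0.0522, 0.1621]
tcp_rot: [-168.5, 89.9, -79.2]
wrist_force: [-1.0, -6.7, 4.5]
opening: 0.0543
t 16.5 F [-0.95 -6.69  4.53] M [-1.047  0.43  -0.102] open 0.0543 q6 -94.5
t 16.55 F [-0.1  -6.09  4.21] M [-1.025  0.503 -0.107] open 0.0547 q6 -94.5
t 16.6 F [-0.56 -6.28  4.73] M [-1.024  0.46  -0.107] open 0.0548 q6 -94.5
t 16.65 F [-1.07 -5.51  5.42] M [-1.024  0.503 -0.127] open 0.0545 q6 -94.5
```

```bash
cat >> h.py <<'E'
def mz():
    m=[]
    for i in range(3): m.append(status.get_obs()["torque"][2]); camera("side")
    print("Mz",np.round(m,3)); ft()
E
python3 -m jog '0 0 0 -2;0 0 0 -4;0 0 0 -6;-0.1 0 0 -8;-0.1 0 0 -10;-0.1 0 0 -12;-0.1 0 0 -12;-0.1 0 0 -12' >/dev/null && python3 -c "
from h import *
mz()"
```

```text
Mz [-0.127 -0.146 -0.192]
t 17.8 F [-0.8  -6.19  3.91] M [-1.034  0.333 -0.219] open 0.055 q6 -106.5
```

```bash
python3 -m jog '0 0 0 -2;0 0 0 -4;0 0 0 -6;-0.1 0 0 -8;-0.1 0 0 -10;-0.1 0 0 -12;-0.1 0 0 -12;-0.1 0 0 -12' >/dev/null && python3 -c "
from h import *
mz()"
```

```text
Mz [-0.025 -0.037 -0.086]
t 18.95 F [-0.57 -5.5   2.66] M [-1.008  0.174 -0.025] open 0.055 q6 -118.5
```

```bash
python3 -m jog '0 0 0 -2;0 0 0 -4;0 0 0 -6;-0.1 0 0 -8;-0.1 0 0 -10;-0.1 0 0 -12;-0.1 0 0 -12;-0.1 0 0 -12' >/dev/null && python3 -c "
from h import *
mz()"
```

```text
Mz [-0.076 -0.077 -0.068]
t 20.1 F [ 1.05 -5.45  2.71] M [-0.944 -0.241 -0.087] open 0.0543 q6 -130.5
```

```bash
python3 -m jog '0 0 0 -2;0 0 0 -4;0 0 0 -6;-0.1 0 0 -8;-0.1 0 0 -10;-0.1 0 0 -12;-0.1 0 0 -12;-0.1 0 0 -12' >/dev/null && python3 -c "
from h import *
mz()"
```

```text
Mz [-0.3   -0.023  0.163]
t 21.25 F [ 2.8  -3.49  0.62] M [-0.812 -0.49   0.119] open 0.0549 q6 -142.5
```

Run:
```python
from h import *
to((.567,-.052,.163))
for i in range(5): camera("side"); o=status.get_obs(); print(o["torque"].round(3),o["wrist_force"].round(1),o["joint_efforts"][5].round(3),o["q"].round(2)[[0,4,5]])
s=camera("side")
b=cv2.resize(s["color"][165:235,280:360,::-1],(800,700),interpolation=cv2.INTER_CUBIC)[:600]
cv2.imwrite("pics/c5.png",b)
```

```text
shift mm [-0.6  0.7  0.4] psi -132.68 turn None q [  -5.2    6.8    4.4   87.5   -0.  -142.5] pos [ 0.5678 -0.0518  0.1624]
[-0.774 -0.435 -0.076] [ 2.7 -3.3  2. ] -0.017 [-5.2100e+00 -1.0000e-02 -1.4252e+02]
[-0.797 -0.449 -0.169] [ 3.  -4.5  2.6] -0.034 [-5.2100e+00 -1.0000e-02 -1.4253e+02]
[-0.75  -0.473 -0.284] [ 2.7 -3.3  1.4] -0.067 [-5.2100e+00 -1.0000e-02 -1.4252e+02]
[-0.802 -0.467 -0.131] [ 4.  -3.8  1.8] -0.099 [-5.2100e+00 -1.0000e-02 -1.4253e+02]
[-0.851 -0.501 -0.032] [ 2.6 -3.7  0.4] -0.104 [-5.2100e+00 -1.0000e-02 -1.4252e+02]
```

View pics/c5.png

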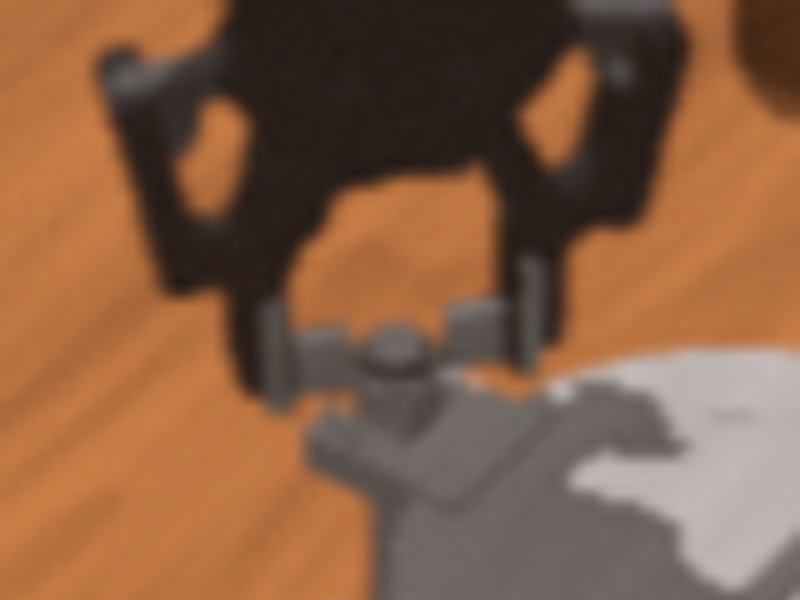

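View 7 shows the grip still square on the wings (left pad about (275,355), right pad (530,310)), with the nut clearly risen off the lug. The torque reading ripples, so I'll average more samples.

```bash
cat >> h.py <<'E'
def mz(n=6):
    m=[];e=[]
    for i in range(n): o=status.get_obs(); m.append(o["torque"][2]); e.append(o["joint_efforts"][5]); camera("side")
    print("Mz",np.round(m,3),np.mean(m).round(3),"eff",np.round(e,3)); ft()
E
python3 -m jog '0 0 0 -2;0 0 0 -4;0 0 0 -6;-0.1 0 0 -8;-0.1 0 0 -9;-0.1 0 0 -10;-0.1 0 0 -10;-0.1 0 0 -10' >/dev/null && python3 -c "
from h import *
mz()"
```

```text
Mz [-0.002 -0.326 -0.16   0.119  0.201 -0.151] -0.053 eff [-0.036 -0.066 -0.107 -0.093 -0.032 -0.022]
t 22.85 F [ 5.26 -1.97  1.07] M [-0.607 -0.738 -0.366] open 0.0548 q6 -152.5
```

```bash
python3 -m jog '0 0 0 -2;0 0 0 -4;0 0 0 -6;-0.1 0 0 -8;-0.1 0 0 -9;-0.1 0 0 -10;-0.1 0 0 -10;-0.1 0 0 -10' >/dev/null && python3 -c "
from h import *
mz()"
```

```text
Mz [-0.092  0.241 -0.205 -0.325  0.174  0.191] -0.003 eff [-0.138 -0.056 -0.026 -0.121 -0.112 -0.029]
t 24.15 F [ 4.28 -1.26  0.02] M [-0.443 -0.849 -0.284] open 0.0546 q6 -162.5
```

```bash
python3 -m jog '0 0 0 0;0 0 0 0;0 0 0 0;0 0 0 0;0 0 0 10;0 0 0 20;0 0 0 30;0 0 0 40' 1 && python3 -m jog '0 0 0 10;0 0 0 20;0 0 0 30;0 0 0 40;0 0 0 50;0 0 0 60;0 0 0 70;0 0 0 80' >/dev/null && python3 -m jog '0 0 0 10;0 0 0 20;0 0 0 30;0 0 0 40;0 0 0 50;0 0 0 60;0 0 0 60;0 0 0 60' >/dev/null
python3 - <<'E'
from h import *
ft();to((.568,-.052,.162))
E
```

```text
time: 25.15
ee_pos: [0.5671, -0.0516, 0.1626]
tcp_rot: [1.1, 90.0, 118.0]
wrist_force: [0.9, -0.7, -0.5]
opening: 0.0853
t 27.15 F [ 0.57 -0.61 -0.17] M [ 0.017 -0.016  0.012] open 0.0854 q6 17.3
shift mm [0.6 0.  1. ] psi 67.52 turn None q [-5.2  6.8  4.4 87.6  0.  17.3] pos [ 0.5671 -0.0516  0.1626]
```

```bash
python3 -m jog '0 0 0.7 0;0 0 0.7 0;0 0 0.7 0;0 0 0.7 0;0 0 0.7 0;0 0 0.7 0;0 0 0.7 0;0 0 0.7 0' 0.3 40 >/dev/null && python3 -c "
from h import *
mz(3)" && python3 -m jog '0 0 0 -2;0 0 0 -4;0 0 0 -6;-0.1 0 0 -8;-0.1 0 0 -9;-0.1 0 0 -10;-0.1 0 0 -10;-0.1 0 0 -10' >/dev/null && python3 -c "
from h import *
mz(4)"
```

```text
Mz [-0.076 -0.036 -0.058] -0.057 eff [-0.041 -0.041 -0.041]
t 28.3 F [0.36 4.29 6.46] M [ 1.057 -0.177 -0.083] open 0.0538 q6 17.5
Mz [-0.505 -0.036  0.094 -0.391] -0.21 eff [-0.1   -0.143 -0.053 -0.136]
t 29.5 F [1.93 5.66 3.89] M [ 1.256 -0.308  0.289] open 0.0538 q6 7.5
```

```bash
python3 -c "
from h import *
mz(6)"; python3 -m jog '0 0 0 -1;0 0 0 -2;0 0 0 -3;0 0 0 -4;-0.1 0 0 -5;-0.1 0 0 -6;-0.1 0 0 -6;-0.1 0 0 -6' >/dev/null && python3 -c "
from h import *
mz(6)"
```

```text
Mz [ 0.289 -0.262 -0.394  0.306 -0.493  0.093] -0.077 eff [-0.086 -0.04  -0.14  -0.084 -0.095 -0.159]
t 29.8 F [1.84 6.26 4.78] M [ 1.298 -0.358  0.087] open 0.0541 q6 7.5
Mz [ 0.156  0.078 -0.56   0.167  0.092 -0.585] -0.109 eff [-0.155 -0.047 -0.127 -0.138 -0.032 -0.118]
t 31.1 F [1.73 6.06 5.04] M [ 1.487 -0.351  0.301] open 0.054 q6 1.5
```

```bash
python3 -m jog '0 0.3 0 0;0 0.5 0 -1;0 0.5 0 -2;0 0.5 0 -3;-0.1 0.5 0 -4;-0.1 0.5 0 -5;-0.1 0.5 0 -6;-0.1 0.5 0 -6' - 80 >/dev/null && python3 -c "
from h import *
mz(6)"
```

```text
Mz [ 0.28  -0.509  0.396 -0.521  0.351 -0.59 ] -0.099 eff [-0.17  -0.18  -0.094 -0.153 -0.089 -0.088]
t 32.4 F [0.43 5.49 5.22] M [ 1.133 -0.134  0.302] open 0.0524 q6 -4.5
```

```bash
python3 -m jog '0 0 0 0;0 0 0 -1;0 0 0 -2;0 0 0 -3;-0.1 0 0 -4;-0.1 0 0 -5;-0.1 0 0 -6;-0.1 0 0 -6' - 22 >/dev/null && python3 -c "
from h import *
mz(6)"
```

```text
Mz [ 0.297 -0.465  0.32  -0.568  0.353 -0.575] -0.107 eff [-0.191 -0.217 -0.079 -0.126 -0.114 -0.139]
t 33.7 F [0.79 4.63 5.15] M [ 1.298 -0.129  0.349] open 0.0527 q6 -10.5
```

```bash
python3 -m jog '0 0 0 -1;0 0 0 -2;0 0 0 -3;0 0 0 -4;-0.1 0 0 -5;-0.1 0 0 -6;-0.1 0 0 -6;-0.1 0 0 -6' >/dev/null && python3 -c "
from h import *
mz(6)"
```

```text
Mz [ 0.09  -0.256 -0.079 -0.407  0.175 -0.364] -0.14 eff [-0.18  -0.036 -0.192 -0.06  -0.168 -0.05 ]
t 35.0 F [0.72 5.31 5.48] M [ 1.439 -0.082  0.155] open 0.0524 q6 -16.5
```

```bash
python3 -m jog '0 0 0 -1;0 0 0 -2;0 0 0 -4;0 0 0 -5;-0.1 0 0 -6;-0.1 0 0 -7;-0.1 0 0 -8;-0.1 0 0 -8' >/dev/null && python3 -c "
from h import *
mz(4)"
```

```text
Mz [ 0.402 -0.621  0.257 -0.404] -0.092 eff [-0.246 -0.13  -0.188 -0.066]
t 36.2 F [1.36 7.76 5.62] M [ 1.637 -0.057  0.144] open 0.0522 q6 -24.5
```

```bash
python3 -c "
from h import *
mz(2)"
```

```text
Mz [ 0.144 -0.615] -0.235 eff [-0.186 -0.101]
t 36.3 F [0.61 6.32 4.28] M [ 1.514 -0.086  0.333] open 0.0521 q6 -24.5
```

```bash
python3 -m jog '0 0 0 -1;0 0 0 -2;0 0 0 -3;0 0 0 -4;-0.1 0 0 -5;-0.1 0 0 -6;-0.1 0 0 -6;-0.1 0 0 -6' >/dev/null && python3 -c "
from h import *
mz(6)"
```

```text
Mz [-0.808  0.006 -1.018  0.019 -0.602 -0.594] -0.499 eff [-0.385 -0.468 -0.435 -0.383 -0.516 -0.35 ]
t 37.6 F [0.49 7.27 5.26] M [ 1.749 -0.052 -0.215] open 0.0527 q6 -30.5
```

```bash
python3 -m jog '0 0 0 1;0 0 0 2;0 0 0 3;0 0 0 3;0 0 0 3;0 0 0 3;0 0 0 3;0 0 0 3' >/dev/null && python3 -c "
from h import *
mz(6)"
```

```text
Mz [-0.156  0.14  -0.346  0.217 -0.316  0.046] -0.069 eff [-0.219 -0.046 -0.2   -0.041 -0.208 -0.047]
t 38.9 F [0.85 7.86 4.81] M [ 1.641 -0.035 -0.275] open 0.0522 q6 -27.5
```

The nut has touched: torque jumped from about 0.15 to about 0.45 N·m at 496°, then fell to about 0.1 after backing off 3°. I'll let go, rise, and line up so that tool z points along world +x.

```bash
python3 -m jog '0 0 0 0;0 0 0 0;0 0 0 0;0 0 0 0;-12 0 0 5;-27 0 0 10;-45 0 0 16;-60 0 0 22' 1 >/dev/null && python3 -c "
from h import *
ft();to((.528,-.0525,.225),90)"
```

```text
t 39.9 F [ 0.68 -0.57  0.61] M [-0.01  -0.023  0.025] open 0.0855 q6 -5.3
shift mm [ -1.   -0.9 -39.8] psi 90.1 turn 0.1 q [-5.2  7.6 12.1 94.5 -0.  -5.3] pos [ 0.5678 -0.0515  0.224 ]
```

```bash
python3 -m jog '0 -0.5 -15 0;0 -0.5 -30 0;0 -0.5 -40 0;0 -0.5 -40 0;0 -0.5 -40 0;15 -0.5 -40 0;25 -0.5 -40 0;35 -0.5 -40 0' 0 40 && python3 -c "
from h import *
ft()" && python3 -m jog '8 0 0 0;15 0 0 0;20 0 0 0;22 0 0 0;22 0 0 0;22 0 0 0;22 0 0 0;22 0 0 0' >/dev/null
python3 - <<'E'
from h import *
ft();to((.566,-.052,.166),90)
s=camera("side")
b=cv2.resize(s["color"][165:235,280:360,::-1],(800,700),interpolation=cv2.INTER_CUBIC)[:600]
cv2.imwrite("pics/c6.png",b)
E
```

```text
time: 40.9
ee_pos: [0.5276, -0.0521, 0.1869]
tcp_rot: [173.5, 89.9, 173.8]
wrist_force: [0.3, -0.4, 0.3]
opening: 0.0002
t 40.9 F [ 0.31 -0.35  0.32] M [ 0.021 -0.032  0.058] open 0.0002 q6 -5.9
t 41.9 F [ 0.48  0.01 -0.7 ] M [-0.055  0.042  0.036] open 0.0 q6 -5.9
shift mm [ 0.4 -0.1 38.2] psi 90.3 turn 0.3 q [-5.6  1.4 -0.8 87.7  0.  -5.9] pos [ 0.5278 -0.0521  0.1664]
```

View pics/c6.png

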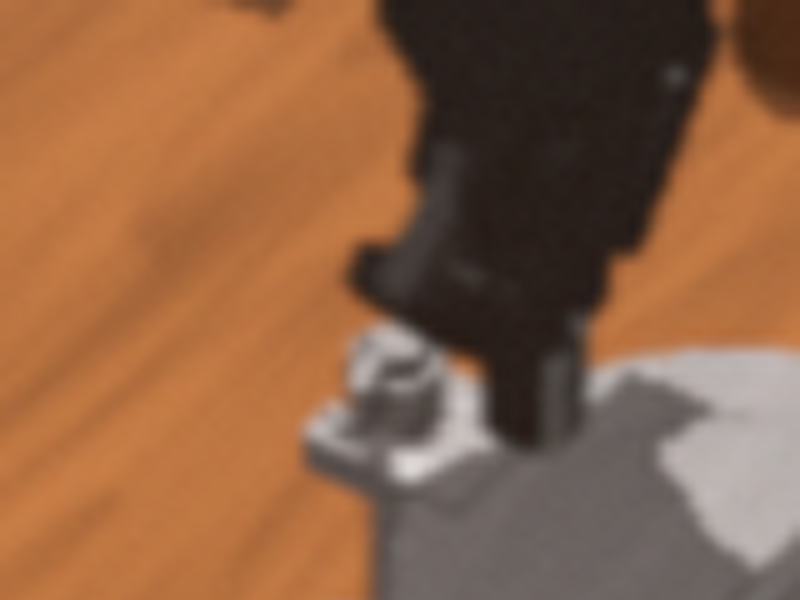

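View 8 shows the shut fingers (about (535,430)) inboard of the nut (395,390) and clear of the lid. I'll push outward slowly.

```bash
python3 -m jog '0 0 6 0;0 0 11 0;0 0 14 0;0 0 16 0;0 0 18 0;0 0 20 0;0 0 22 0;0 0 24 0' && python3 -c "
from h import *
ft()"
```

```text
time: 42.95
ee_pos: [0.5519, -0.0521, 0.1664]
tcp_rot: [-23.7, 90.0, -23.4]
wrist_force: [-2.6, -0.3, 1.4]
opening: -0.0002
t 42.95 F [-2.59 -0.26  1.42] M [-0.079  0.426 -0.031] open -0.0002 q6 -5.7
```

```bash
python3 -m jog '0 0 6 0;0 0 12 0;0 0 19 0;0 0 26 0;0 0 33 0;0 0 40 0;0 0 47 0;0 0 52 0'
python3 - <<'E'
from h import *
ft()
s=camera("side")
b=cv2.resize(s["color"][165:235,280:360,::-1],(800,700),interpolation=cv2.INTER_CUBIC)[:600]
cv2.imwrite("pics/c7.png",b)
E
```

```text
time: 43.95
ee_pos: [0.6045, -0.0517, 0.1664]
tcp_rot: [0.6, 90.0, 0.9]
wrist_force: [-0.8, -0.1, 0.3]
opening: 0.0002
t 43.95 F [-0.85 -0.12  0.32] M [ 0.022  0.163 -0.042] open 0.0002 q6 -5.2
```

View pics/c7.png

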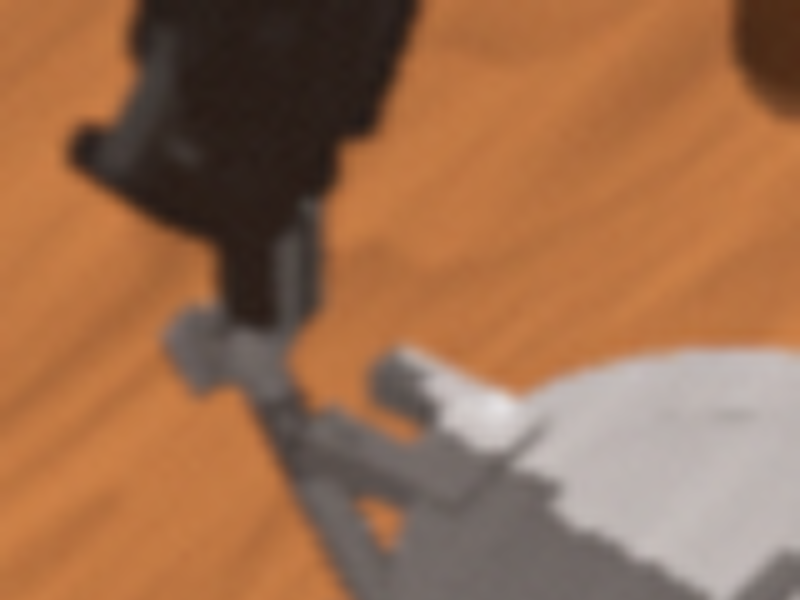

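View 9 shows the bolt leaning out about 0.6 rad, with the nut at (250,360), the finger tip resting behind it at (265,325), and the lug clear inboard. I'll follow the bolt down and outward.

```bash
python3 -m jog '5 0 0 0;11 0 0 0;17 0 0 0;23 0 1 0;29 0 2 0;35 0 4 0;41 0 6 0;47 0 8 0' && python3 -c "
from h import *
ft()"
```

```text
time: 45.0
ee_pos: [0.6115, -0.0517, 0.1182]
tcp_rot: [173.7, 89.9, 174.0]
wrist_force: [-0.0, -0.1, 2.7]
opening: 0.0
t 45.0 F [-0.01 -0.11  2.72] M [-0.009 -0.023 -0.009] open 0.0 q6 -5.1
```

```bash
python3 -m jog '5 0 4 0;10 0 8 0;15 0 11 0;20 0 13 0;25 0 15 0;29 0 17 0;32 0 18 0;34 0 18 0'
python3 - <<'E'
from h import *
ft(); to((.63,-.052,.083))
s=camera("side")
b=cv2.resize(s["color"][165:245,270:350,::-1],(600,600),interpolation=cv2.INTER_CUBIC)
cv2.imwrite("pics/c8.png",b)
E
```

```text
time: 46.0
ee_pos: [0.6301, -0.0516, 0.0853]
tcp_rot: [5.7, 90.0, 6.0]
wrist_force: [0.1, -0.4, 1.7]
opening: 0.0002
t 46.0 F [ 0.11 -0.35  1.67] M [ 0.009 -0.073  0.001] open 0.0002 q6 -5.0
shift mm [ 2.3 -0.4 -0.1] psi 90.3 turn None q [-4.7 15.8  6.3 80.5  0.  -5. ] pos [ 0.6301 -0.0516  0.0853]
```

View pics/c8.png

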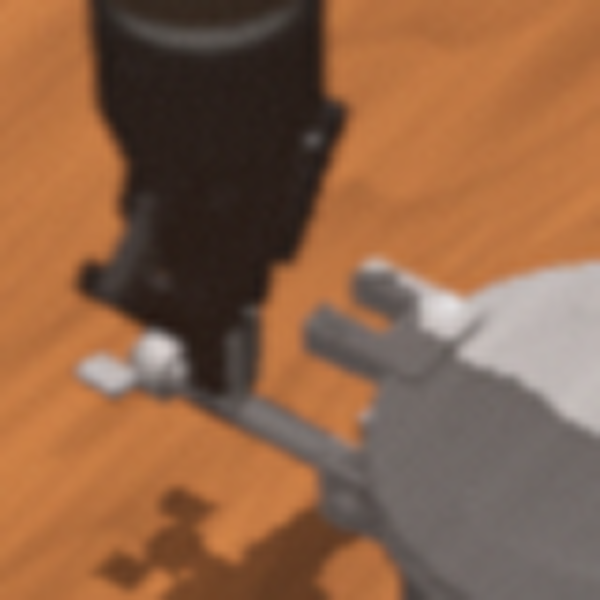

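View 10 shows the bolt out about level, with the finger (about (225,385)) on the bare shank between nut (155,365) and cheeks, and the body clear of the lug. I'll press 2 mm more, then retract straight up.

```bash
python3 -m jog '1 0 0 0;2 0 0 0;2 0 0 0;-3 0 0 0;-15 0 0 0;-40 0 0 0;-80 0 0 0;-120 0 0 0' && python3 -m jog '0 -20 0 0;0 -60 0 0;0 -110 0 0;0 -160 0 0;0 -200 0 0;0 -200 0 0;0 -200 0 0;0 -200 0 0'
python3 - <<'E'
from h import *
ft()
s=camera("side");t=camera("top")
P=[[.567,-.052,.076],[.667,-.054,.076]]
print(proj(s,P),proj(t,P))
b=cv2.resize(s["color"][165:235,270:340,::-1],(400,400),interpolation=cv2.INTER_CUBIC)
a=cv2.resize(t["color"][150:220,320:390,::-1],(400,400),interpolation=cv2.INTER_CUBIC)
cv2.imwrite("pics/c9.png",np.hstack([a,b]))
E
```

```text
time: 47.05
ee_pos: [0.6296, -0.0516, 0.2073]
tcp_rot: [-9.3, 90.0, -9.0]
wrist_force: [1.0, 0.2, 0.4]
opening: 0.0003
time: 48.05
ee_pos: [0.6309, -0.2506, 0.2054]
tcp_rot: [115.6, 90.0, 116.0]
wrist_force: [0.4, -0.1, 0.1]
opening: -0.0001
t 48.05 F [ 0.37 -0.11  0.11] M [ 0.012 -0.024  0.014] open -0.0001 q6 -22.0
[[319.85758365 227.69511988]
 [289.39081855 212.52084308]] [[352.7486129  201.68588513]
 [352.07517102 154.8143892 ]]
```

View pics/c9.png

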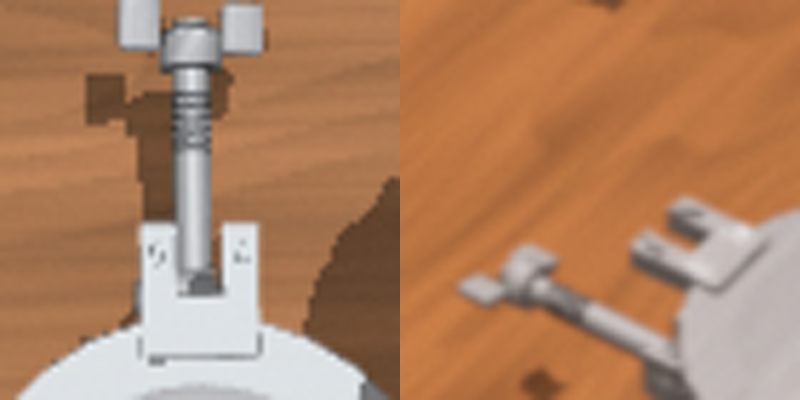

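```bash
python3 -c "
from workcell import bot
print(bot.job_done())"
```

```text
the job is handed in; nothing more can be done
None
```

The vessel is ready for opening: the nut is at its retaining ring, and the bolt is out of the slot and lies about level. I handed the job in at about 48 s with the gripper clear of everything.

- **Unscrewing:** I turned the nut about 496° counter-clockwise in three grips, until the torque jumped from about 0.15 to about 0.45 N·m. I took that as the ring and backed off 3°, after which it read about 0.1 N·m.
- **Swinging:** I let go, pushed the nut outward with the shut fingers at about 1 to 3 N, then pressed the shank down at about 2 to 3 N and retracted. I saw no sign of the nut catching on the lip.
- **Last checks:** The final pictures show the bolt sticking straight out, level to within a degree or two. The wings are still at the angle where I left them, and wrist force was near zero. The highest contact force I read was about 13 N. The bottle, jars and ring were never approached, though I did not check them in the last pictures.

**What disagreed:**
- **Torque reading:** Once the nut was well loosened, the wrist torque rippled by about ±0.4 N·m (single peaks from +0.40 to −1.0), so I judged the touch from averages. They ran from 0.42 to 0.50 N·m, nearer the 0.5 N·m jam limit than I intended and above the 0.25 N·m sure touch.
- **Bolt position:** The two cameras differed by about 6 mm on the bolt's sideways position. I settled it by feel during the turning.

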